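Angle the brass bar past the post into the stock bay

TASK

Push the brass bar on the bench into the three-sided wooden stock bay: it is too long to go straight in beside the red post at the mouth, so push one end and then the other to angle it past the post, and finish with the bar lying along the bay's back wall, both ends close up against it. Only push it along the bench with the fingers, never pick it up, and leave the tools lying around where they are.

Things in the scene. Friction and masses are not known exactly. Their poses are not given: they have to be found in the camera images.
- bar: brass square box section, 180 mm long, 20 x 20 mm, 0.15 to 0.31 kg, lying loose on the bench in front of the bay. Origin: middle of its underside (bench level). Its y axis runs along its length, z is up; the axis is 10 mm above the bench. It slides on the bench under a few newtons.
- bar_end_a (a point): centre of the bar's end face at its own +y end (90 mm from the middle, 10 mm up)
- bar_end_b (a point): centre of the bar's end face at its own -y end (90 mm from the middle, 10 mm up)
- bay: three-sided bay of light wooden strips fixed to the bench, no floor of its own. Walls 25 mm high, 12 mm thick. Origin: bench level, middle of the inner face of the back wall. x points out through the back wall, away from the robot, so the inside is at negative x; y runs along the back wall. Inside it is 215 mm wide (y from -107.5 to +107.5 mm); the two side walls run from x = 0 to x = -140 mm; the mouth faces -x, towards the robot.
- post: red upright post fixed in the mouth of the bay, 16 mm diameter, 45 mm tall, origin at the centre of its foot. In the bay's frame it stands at x = -140 mm and either y = +72 or y = -72 mm; it leaves a 171 mm opening between it and the side wall farther from it. The flat ring with a dark centre at the mirrored place is an empty socket, flush with the bench and no obstacle.
- hammer: chasing hammer with wooden handle, about 198 mm long, lying to the left of the bay; loose, to be left alone
- cutters: blue-handled cutters, about 122 mm long, lying to the left of the bay; loose, to be left alone
- solder_reel: reel of white wire with black ends, 54 mm across, 37 mm tall, to the left of the bay; loose, to be left alone
- marker: black and white marker pen, 135 mm long, at the right near edge of the bench; loose, to be left alone
- steel_block: polished steel bench block, 64 x 64 x 19 mm, to the right of the bay; loose, to be left alone
- mandrel: tapered steel ring mandrel, 242 mm long, at the far left near edge of the bench; loose, to be left alone

How it is judged (in metres and radians):
On the way:
1. the bar is angled into the bay, one end well inside the mouth ahead of the other (angle between the y axis of bar and the y axis of bay, either way round above 0.3 rad and ((x of bar_end_a in the frame of bay above -0.09 m and y of bar_end_a in the frame of bay between -0.108 and 0.108 m) or (x of bar_end_b in the frame of bay above -0.09 m and y of bar_end_b in the frame of bay between -0.108 and 0.108 m))), for 0.1 s.
At the end, for the whole second after the job is handed in: The bar lies flat and still on the bench inside the bay, along its back wall: at each end the gap between bar and back wall is less than 12 mm (end centre within 22 mm of the wall's face) (x of bar_end_a in the frame of bay between -0.022 and 0 m and x of bar_end_b in the frame of bay between -0.022 and 0 m and y of bar_end_a in the frame of bay between -0.11 and 0.11 m and y of bar_end_b in the frame of bay between -0.11 and 0.11 m and height (world z) of each of bar_end_a, bar_end_b below 0.014 m and linear speed of bar below 0.01 m/s); the robot touches nothing.
It fails at once if the bar is lifted: an end more than 15 mm off the bench (height (world z) of any of bar_end_a, bar_end_b above 0.025 m).
It fails at once if a tool lying around is moved by more than 20 mm (distance of any of hammer, cutters, solder_reel, marker, steel_block, mandrel from where it was at the start of the episode above 0.02 m).
It also fails if it takes over 72 s, if anything falls off the work surface, if the arm or the gripper's body presses on something with over 40 N, if the wrist force passes 120 N, or if a joint passes its speed limit or range.

ROBOT

A 6-joint arm with a two-finger parallel gripper is mounted at the origin on a cart in front of the work surface, level with it; the furniture and walls round the work are solid. World frame = base frame: x ahead of the robot, y to its left, z up, the work surface at z = 0. Lengths are in mm, angles in rad, forces in N, time in s.
With the tool pointing down it reaches from about 350 to 850 mm from the base axis. Payload 8.1 kg.
Tool frame: the origin (TCP) lies on the mounting face of the last link; the fingertips stand 186 mm ahead of it and the grasp point (between the pads) lies 167 mm ahead of it; z points along the fingers, x is the direction in which the jaws open and shut, and the axes are right-handed (so a half turn about z gives the same grasp; the last joint's range is limited). The gripper opens to 93 mm and grips with 3 to 60 N. Pads are 15 mm wide; open, the fingers measure 128 mm over their backs; the gripper's body (75 mm by 188 mm) begins 65 mm behind the grasp point.
Start: joints at [1.208, 0.13, 1.488, -0, 1.523, -0.085], TCP at [164.523, 577.009, 404.735] pointing down, gripper open.
Joint ranges: [-2.96, 2.96], [-0.89, 2.26], [0.02, 2.5], [-1.34, 4.48], [0, 2.73], [-2.66, 2.66]. Speed limits (rad/s): [2.39, 2.39, 2.79, 3.14, 3.14, 3.14].

INTERFACE

Orientations are given as [roll, pitch, yaw] about the fixed x, y, z axes, in that order (R = Rz(yaw) Ry(pitch) Rx(roll)).
In Python, from rig import sensors, vision, order, nets gives the robot as it stands.
- The arm moves only by the tool apply_moves, never from a script. Its argument "moves" is a list that holds one entry, the list of rows, each a list of 7 numbers: the gripper's target within -1 to 1 (shut at 1, half-way at 0, fully open at -1), then the shift along the tool's x, y, z in cm, then the turn, a rotation vector about the tool's x, y, z in degrees. A call has 1 to 12 rows; each row is the pose to reach, as a shift and turn from the pose commanded when the call began, along the tool's axes at that moment; what a row does not reach only later rows make up. A row lasts 1/12 s, in which the tool goes at most 41.7 mm and 7.16 degrees, less where a joint would pass 70% of its speed; a pose out of reach is approached as far as the arm can. A call with a gripper value outside its range is refused whole. The fingers move at their own pace and stop on an object; "force" is the grip in N (left out, the last holds). Time passes only in rows, so rows that repeat a pose let the fingers close. It gives the time, the measured TCP pose, the force and the opening at its end, in the units of the state.
- sensors.read_state(): the state, without advancing time (a new reading comes with each control period).
- vision.read_camera(name): name is "scene" or "top" or "wrist"; returns the picture (384x512x3 uint8, blue, green, red); there is no depth.
- vision.camera_params(name): a dict with "K" (3x3 intrinsics, pixels), "distortion" ([k1, k2, p1, p2, k3] as OpenCV has them; the pictures are not rectified), "R" (3x3) and "t" (3): a world point X has camera coordinates R X + t. Camera axes: x right, y down, z forward; pixel columns grow to the right and rows downward; lengths in mm; the calibration is good to about 2 mm. A picture is of the moment at which its call begins: read the wrist's pose just before it. camera_params takes no time and is no camera call; for the wrist camera it gives the pose at the moment of the call.
- order.hand_in(): hands the job in, once; it reports no verdict.
Trained networks look in the newest picture that a camera, given by its name, has taken for a name from the list of things; names that differ only in an ending like _2 or _b are one class to them, and where a whole thing is asked for, a point or a joint stands for the part that bears it (a point fixed in the world has none). Each returns a list of dicts, best first, with "conf" (0 to 1); they miss things now and then, are a little off and sometimes report something else, mostly with a low value. They report only what shows in the picture. A call takes as long as a camera call.
- nets.search_frame(camera, target): "rect" ([centre column, centre row, width, height] in pixels, round what is visible of it).
The state is a dict: "time_s": time; "joints": joint angles; "joint_velocities": joint speeds; "joint_efforts": joint torques, N m; "tool_pos": TCP position; "tool_rot": TCP orientation; "ft_force": force on the tool from outside, world axes, zero at the start; "moment": the same for the moment, N m; "gripper_width": finger opening in mm.
Only numpy, scipy, OpenCV 4.12 (cv2) and the standard library are available. Lean on these libraries where they do the work, as an engineer would, in place of code of your own. Each camera call takes 0.05 s, during which the arm holds its last target. There are 200 camera calls.

## Working session

There is one attempt and no reset: what is moved stays moved. The work goes in short steps, Python scripts to look and compute and a tool call to move; the robot and the scene stay as the last step left them, time stands still between calls to the robot, and variables do not carry over. Pictures are saved under pics/ and viewed, about 8 in all and at most 12, crops included, and the job is handed in when it is done.

Besides the shell and the picture viewer there is one more tool, called after "Request:" in YAML: its name, and indented under it one key for each argument. apply_moves: Moves the arm, as the interface text tells. Its arguments: {"type":"object","properties":{"moves":{"type":"array"},"force":{"type":"number"}},"required":["moves"]}

```bash
ls; mkdir -p pics
python3 - <<'E'
from rig import sensors, vision
import cv2
s=sensors.read_state(); print(s['time_s'],s['tool_pos'],s['tool_rot'],s['gripper_width'])
for n in ['top','scene']:
    cv2.imwrite(f'pics/{n}0.png',vision.read_camera(n)); p=vision.camera_params(n); print(n,p)
E
```

```text
pics
0.0 [164.44309435 576.78454853 403.68790147] [-3.14144849e+00  1.85631169e-03  1.29301988e+00] 92.8715768635568
top {'K': array([[462.36124614,   0.        , 255.28961242],
       [  0.        , 462.36124614, 194.848831  ],
       [  0.        ,   0.        ,   1.        ]]), 'distortion': array([-0.09421925,  0.        ,  0.        ,  0.        ,  0.        ]), 'R': array([[ 0.02987675, -0.99936717,  0.01930408],
       [-0.99422334, -0.03170371, -0.10254183],
       [ 0.10308895, -0.01612895, -0.99454136]]), 't': array([ 183.41453098,  514.9025804 , 1513.77871607])}
scene {'K': array([[491.97773354,   0.        , 251.96621992],
       [  0.        , 491.97773354, 196.21528069],
       [  0.        ,   0.        ,   1.        ]]), 'distortion': array([-0.12914781,  0.        ,  0.        ,  0.        ,  0.        ]), 'R': array([[ 0.90721457, -0.42029755,  0.01765486],
       [-0.16418107, -0.39240176, -0.90502234],
       [ 0.38730647,  0.81815086, -0.42499749]]), 't': array([-352.08048499,  212.79017719, 1072.7613543 ])}
```

View pics/top0.png

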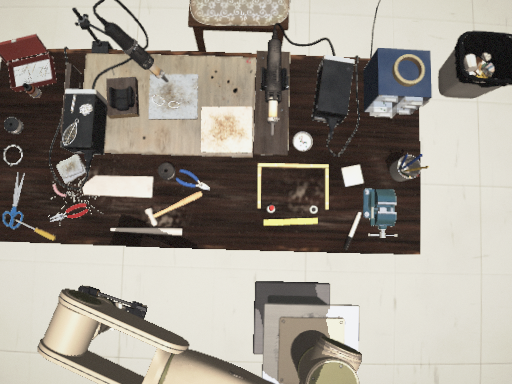

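View pics/scene0.png

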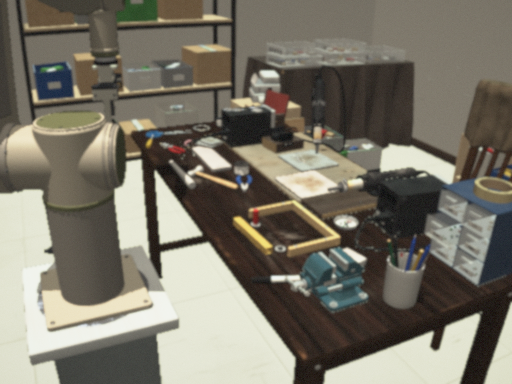

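The top view shows the bay at columns 257–329, rows 163–210. The post is at about (271,209), on the left (+y), the socket at (314,209), and the bar at columns 264–318, row 222. I'll measure these on an enlarged crop.

```bash
cat > h.py <<'E'
import numpy as np, cv2
from rig import sensors, vision, nets
P=vision.camera_params('top'); K,D,R,t=P['K'],np.array(P['distortion']),np.array(P['R']),np.array(P['t'])
def p2w(uv,z):
    n=cv2.undistortPoints(np.array(uv,float).reshape(-1,1,2),K,D).reshape(-1,2)
    d=np.c_[n,np.ones(len(n))]@R; c=-R.T@t
    return (c+d*((z-c[2])/d[:,2])[:,None])[:,:2]
def w2p(X): return cv2.projectPoints(np.array(X,float).reshape(-1,1,3),cv2.Rodrigues(R)[0],t,K,D)[0].reshape(-1,2)
def bar(img):
    h=cv2.cvtColor(img,cv2.COLOR_BGR2HSV); m=((h[...,0]>=24)&(h[...,0]<=34)&(h[...,1]>170)&(h[...,2]>130)).astype(np.uint8)
    m[:140]=0;m[260:]=0;m[:,:240]=0;m[:,350:]=0
    return m
E
python3 - <<'E'
from h import *
im=cv2.imread('pics/top0.png')
c=cv2.resize(im[155:235,248:338],None,fx=7,fy=7,interpolation=cv2.INTER_CUBIC); cv2.imwrite('pics/crop0.png',c)
h=cv2.cvtColor(im,cv2.COLOR_BGR2HSV)
print('bar hsv',h[222,270:315:8].tolist(),'wall',h[165,270:315:8].tolist(),h[180:205:8,259].tolist())
m=bar(im); print(m.sum())
E
```

```text
bar hsv [[29, 90, 244], [30, 93, 243], [30, 90, 244], [30, 90, 244], [30, 87, 244], [30, 86, 244]] wall [[31, 43, 244], [29, 47, 244], [29, 54, 244], [29, 55, 244], [29, 57, 244], [22, 28, 240]] [[27, 64, 244], [27, 68, 243], [27, 66, 244], [27, 67, 243]]
0
```

View pics/crop0.png

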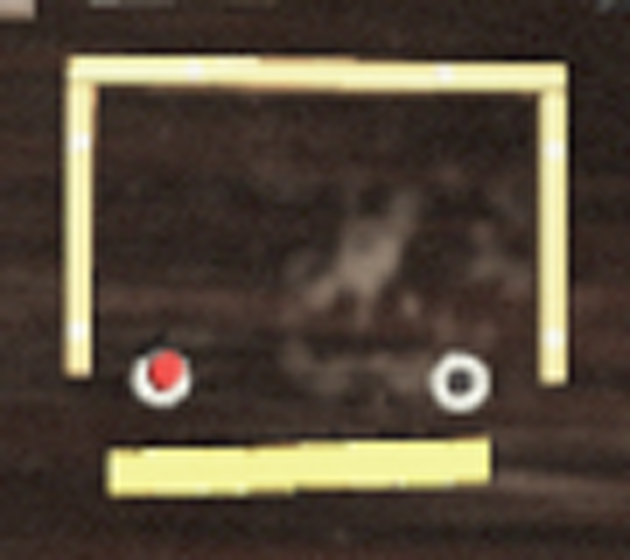

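```bash
cat >> h.py <<'E'
def bar(img):
    h=cv2.cvtColor(img,cv2.COLOR_BGR2HSV); m=((h[...,0]>=24)&(h[...,0]<=34)&(h[...,1]>76)&(h[...,2]>130)).astype(np.uint8)
    m[:155]=0;m[245:]=0;m[:,:250]=0;m[:,335:]=0
    n,l,st,_=cv2.connectedComponentsWithStats(m); k=1+np.argmax(st[1:,4]); m=(l==k)
    v,u=np.nonzero(m); W=p2w(np.c_[u,v],20).astype(np.float32)
    (c,s,a)=cv2.minAreaRect(W); b=cv2.boxPoints((c,s,a)); i=0 if np.linalg.norm(b[0]-b[1])>np.linalg.norm(b[1]-b[2]) else 1
    d=b[i]-b[i+1]; d=d*np.sign(d[1]); d/=np.linalg.norm(d)
    return np.array(c),s,d,m.sum()
E
python3 - <<'E'
from h import *
im=cv2.imread('pics/top0.png')
cp=lambda q:(np.array(q,float)+.5)/7-.5+[248,155]
wc=p2w(cp([(67,57),(568,64),(568,384),(65,377)]),25)
print('walls outer',wc.round(1).tolist(),[np.linalg.norm(wc[i]-wc[(i+1)%4]).round(1) for i in range(4)])
pr=p2w(cp([(160,379),(460,381)]),0); print('post,socket',pr, np.linalg.norm(pr[0]-pr[1]))
b=p2w(cp([(107,450),(490,438),(490,482),(107,496)]),20); print('bar',b.round(1).tolist(),b.mean(0))
print(bar(im))
# fit bay pose: points in bay frame
A=np.array([[12,119.5],[12,-119.5],[-140,-119.5],[-140,119.5],[-140,72],[-140,-72]]);B=np.r_[wc,pr]
ca,cb=A.mean(0),B.mean(0);U,S,V=np.linalg.svd((A-ca).T@(B-cb));Rm=(U@V).T;o=cb-Rm@ca
print('bay o',o,'yaw',np.arctan2(Rm[1,0],Rm[0,0]),'res',(B-(A@Rm.T+o)).round(1).tolist())
print('bar corners in bay',((b-o)@Rm).round(1).tolist())
print(sensors.read_state()['time_s'])
E
```

```text
walls outer [[617.4, 196.3], [622.3, -45.0], [467.9, -47.0], [463.9, 192.7]] [np.float64(241.3), np.float64(154.4), np.float64(239.7), np.float64(153.6)]
post,socket [[466.18044229 146.36415581]
 [469.69017959   1.18749711]] 145.21907756062237
bar [[430.1, 171.6], [441.4, -10.8], [420.4, -11.2], [408.3, 171.0]] [425.06369524  80.16168677]
(array([424.48327637,  80.77841949]), (22.31930160522461, 180.8719024658203), array([-0.06504206,  0.9978825 ], dtype=float32), np.int64(359))
bay o [607.2107422   75.70153512] yaw 0.018090868647955557 res [[0.4, 0.9], [0.9, -1.4], [-1.5, -0.7], [-1.2, 0.0], [0.2, 1.2], [1.2, 0.0]]
bar corners in bay [[-175.3, 99.1], [-167.4, -83.5], [-188.3, -83.5], [-197.1, 98.9]]
0.1
```

```bash
cat >> h.py <<'E'
O=np.array([607.2,75.7]); yb=0.0181; RB=np.array([[np.cos(yb),-np.sin(yb)],[np.sin(yb),np.cos(yb)]])
toB=lambda p:(np.asarray(p)-O)@RB
toW=lambda p:np.asarray(p)@RB.T+O
from scipy.spatial.transform import Rotation as Ro
def go(*targets,start=None):
    """targets world (x,y,z,yawdeg) -> shift cm, rotvec deg from measured (or given) pose"""
    s=sensors.read_state(); p=np.array(s['tool_pos']); r=Ro.from_euler('xyz',s['tool_rot'])
    if start is not None: p=np.array(start[:3],float); r=Ro.from_euler('xyz',[np.pi,0,np.radians(start[3])])
    for x,y,z,w in targets:
        q=r.inv()*Ro.from_euler('xyz',[np.pi,0,np.radians(w)])
        print(r.inv().apply(np.array([x,y,z])-p).round(0).tolist(),'mm',np.degrees(q.as_rotvec()).round(1).tolist())
E
python3 -c "
from h import *
go((397,10.5,404,-86),start=(164.5,577,404.7,np.degrees(1.293)))"
```

```text
[-481.0, 379.0, 1.0] mm [-0.0, -0.0, 160.1]
```

Request:
apply_moves:
  moves:
    - [[1,-48.1,37.9,0,0,0,160],[1,-48.1,37.9,0,0,0,160],[1,-48.1,37.9,0,0,0,160],[1,-48.1,37.9,0,0,0,160],[1,-48.1,37.9,0,0,0,160],[1,-48.1,37.9,0,0,0,160],[1,-48.1,37.9,0,0,0,160],[1,-48.1,37.9,0,0,0,160],[1,-48.1,37.9,0,0,0,160],[1,-48.1,37.9,0,0,0,160],[1,-48.1,37.9,0,0,0,160],[1,-48.1,37.9,0,0,0,160]]

```text
time_s: 1.1
tool_pos: [354.3, 112.5, 404.7]
tool_rot: [-3.141, -0.0, -0.213]
ft_force: [1.0, 1.0, -0.1]
gripper_width: 17.6
```

```bash
python3 -c "
from h import *
s=sensors.read_state();print(s['time_s'],s['tool_pos'],s['tool_rot'],s['joints'])
go((397,10.5,300,-86))"
```

```text
1.1 [354.34937828 112.52900656 404.68277412] [-3.14133438e+00 -4.96247677e-04 -2.12782975e-01] [ 1.69312348e-01 -5.32006669e-01  2.06411134e+00  5.46520558e-05
  1.60893122e+00  3.82097358e-01]
[63.0, 91.0, 105.0] mm [-0.0, -0.0, 73.8]
```

Request:
apply_moves:
  moves:
    - [[1,6.3,9.1,10.5,0,0,74],[1,6.3,9.1,10.5,0,0,74],[1,6.3,9.1,10.5,0,0,74],[1,6.3,9.1,10.5,0,0,74],[1,6.3,9.1,10.5,0,0,74],[1,6.3,9.1,10.5,0,0,74],[1,6.3,9.1,10.5,0,0,74],[1,6.3,9.1,10.5,0,0,74],[1,6.3,9.1,10.5,0,0,74],[1,6.3,9.1,10.5,0,0,74],[1,6.3,9.1,10.5,0,0,74],[1,6.3,9.1,10.5,0,0,74]]

```text
time_s: 2.1
tool_pos: [397.2, 12.5, 299.4]
tool_rot: [3.141, 0.0, -1.501]
ft_force: [0.9, 0.2, -0.1]
gripper_width: 0.6
```

```bash
python3 -c "
from h import *
s=sensors.read_state();print(s['time_s'],s['tool_pos'],s['tool_rot'],s['gripper_width'])
start=(397,10.5,300,-86)
C=np.array([424.8,80.5]);th0=3.7
# push arc: ICR at bar s=+37, contact s=-68 -> radius 105, offset 17.5 behind axis
T=[(397,10.5,193,-86)]
d0=np.array([-0.065,.998]);I=C+37*d0
for th in range(0,61,6):
    a=np.radians(th0+th); d=np.array([-np.sin(a),np.cos(a)]); f=np.array([np.cos(a),np.sin(a)])
    p=I-105*d-18*f; T.append((p[0],p[1],193,-90+th0+th)); print(th,p.round(1),toB(p).round(1))
go(T[0]);print('from low:'); go(*T[1:],start=T[0])"
```

```text
2.1 [397.16044061  12.46705874 299.40168845] [ 3.14092856e+00  9.77553493e-05 -1.50063870e+00] 0.574689955607537
0 [411.2  11.5] [-197.1  -60.7]
6 [422.3  10.9] [-186.   -61.4]
12 [433.5  11.5] [-174.9  -61.1]
18 [444.5  13.2] [-163.8  -59.5]
24 [455.3  16.1] [-153.   -56.8]
30 [465.7  20.1] [-142.5  -53. ]
36 [475.6  25.1] [-132.5  -48.2]
42 [485.   31.2] [-123.   -42.3]
48 [493.6  38.2] [-114.2  -35.4]
54 [501.5  46.1] [-106.2  -27.7]
60 [508.6  54.8] [-99.  -19.1]
[2.0, 0.0, 106.0] mm [0.0, 0.0, 0.0]
from low:
[0.0, -14.0, -0.0] mm [0.0, -0.0, 0.3]
[1.0, -25.0, -0.0] mm [0.0, 0.0, -5.7]
[2.0, -36.0, -0.0] mm [0.0, 0.0, -11.7]
[1.0, -48.0, -0.0] mm [0.0, 0.0, -17.7]
[-2.0, -59.0, -0.0] mm [-0.0, 0.0, -23.7]
[-5.0, -69.0, -0.0] mm [0.0, 0.0, -29.7]
[-9.0, -79.0, -0.0] mm [0.0, 0.0, -35.7]
[-15.0, -89.0, -0.0] mm [0.0, 0.0, -41.7]
[-21.0, -98.0, -0.0] mm [-0.0, 0.0, -47.7]
[-28.0, -107.0, -0.0] mm [0.0, 0.0, -53.7]
[-36.0, -114.0, -0.0] mm [-0.0, 0.0, -59.7]
```

Request:
apply_moves:
  moves:
    - [[1,0.2,0,3.5,0,0,0],[1,0.2,0,7,0,0,0],[1,0.2,0,9.5,0,0,0],[1,0.2,0,10.6,0,0,0],[1,0.2,0,10.6,0,0,0],[1,0.2,0,10.6,0,0,0]]

```text
time_s: 2.6
tool_pos: [397.1, 10.5, 193.3]
tool_rot: [3.14, 0.0, -1.497]
ft_force: [0.7, 0.1, 0.1]
gripper_width: 0.6
```

Request:
apply_moves:
  moves:
    - [[1,0,-0.7,0,0,0,0],[1,0,-1.4,0,0,0,0],[1,0.1,-2.0,0,0,0,-3],[1,0.1,-2.5,0,0,0,-6],[1,0.2,-3.1,0,0,0,-9],[1,0.2,-3.6,0,0,0,-12],[1,0.2,-4.2,0,0,0,-15],[1,0.1,-4.8,0,0,0,-18],[1,0,-5.4,0,0,0,-21],[1,-0.2,-5.9,0,0,0,-24],[1,-0.3,-6.4,0,0,0,-27],[1,-0.5,-6.9,0,0,0,-30]]

```text
time_s: 3.6
tool_pos: [467.7, 20.4, 195.2]
tool_rot: [-3.139, -0.002, -0.972]
ft_force: [-0.7, 0.2, 0.0]
gripper_width: 0.4
```

```bash
cat >> h.py <<'E'
def look(name):
    im=vision.read_camera('top'); s=sensors.read_state()
    cv2.imwrite('pics/crop_%s.png'%name,cv2.resize(im[150:250,248:338],None,fx=6,fy=6,interpolation=cv2.INTER_CUBIC))
    try: c,sz,d,n=bar(im); print('bar bay c',toB(c).round(1),'size',np.round(sz,1),'ang',np.degrees(np.arctan2(-d[0],d[1])).round(1)-1.0,'ends',toB(c+90*d).round(1),toB(c-90*d).round(1))
    except Exception as e: print(e)
    print('tool bay',toB(s['tool_pos'][:2]).round(1),s['tool_pos'].round(1) if hasattr(s['tool_pos'],'round') else s['tool_pos'],'yaw',np.degrees(s['tool_rot'][2]).round(1),'F',np.round(s['ft_force'],1),s['time_s'])
E
python3 -c "
from h import *
look('1')"
```

```text
bar bay c [-198.6   77.5] size [21.1 33.2] ang 34.3 ends [-249.3  151.8] [-147.9    3.1]
tool bay [-139.8  -52.4] [468.4  20.7 195.5] yaw -55.5 F [-0.1 -0.2  0.6] 3.65
```

View pics/crop_1.png

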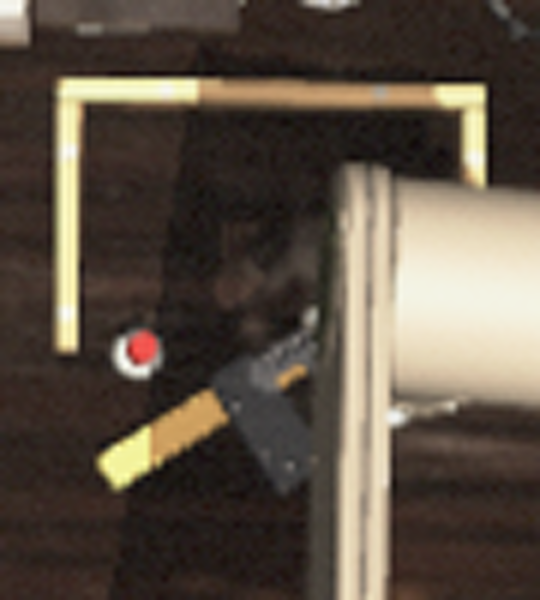

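The bar has turned about 33° about its middle, with its left end swinging back at about crop (107,473), and it is clear of the post. I'll continue the arc and then back off.

Request:
apply_moves:
  moves:
    - [[1,0.1,-0.6,0,0,0,-3],[1,0.1,-1.1,0,0,0,-6],[1,0.2,-1.7,0,0,0,-9],[1,0.2,-2.2,0,0,0,-12],[1,0.1,-2.8,0,0,0,-15],[1,0.1,-3.4,0,0,0,-18],[1,0,-4.0,0,0,0,-21],[1,-0.2,-4.5,0,0,0,-24],[1,-0.3,-5.0,0,0,0,-27],[1,-0.5,-5.5,0,0,0,-30],[1,-0.5,-5.5,0,0,0,-30],[1,-0.5,-5.5,0,0,0,-30]]

```text
time_s: 4.65
tool_pos: [509.5, 55.6, 194.6]
tool_rot: [-3.141, -0.001, -0.453]
ft_force: [-0.5, 0.7, -0.5]
gripper_width: 0.2
```

Request:
apply_moves:
  moves:
    - [[1,0.0,2,0,0,0,0],[1,0,3,-2,0,0,0],[1,0,5,-6,0,0,0],[1,0,9,-9,0,0,0],[1,0,13,-10,0,0,0],[1,0,16,-10,0,0,0],[1,0,16,-10,0,0,0]]

```text
time_s: 5.23
tool_pos: [437.5, -93.6, 296.2]
tool_rot: [3.139, -0.004, -0.458]
ft_force: [-0.3, 1.1, -0.2]
gripper_width: 0.3
```

```bash
python3 -c "
from h import *
look('2')"
```

```text
bar bay c [-145.8   32.2] size [ 22.4 182.8] ang 61.4 ends [-224.9   75.3] [-66.8 -10.9]
tool bay [-172.1 -164.1] [438.1 -91.5 295.3] yaw -26.3 F [-0.4 -0.8  0.3] 5.2833
```

View pics/crop_2.png

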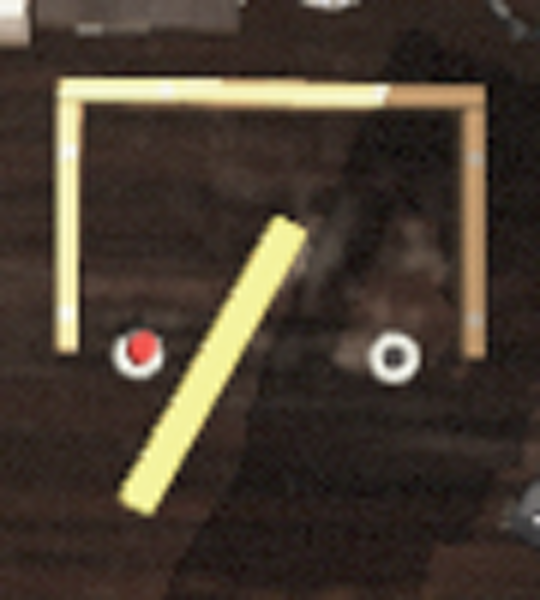

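The bar is at 61°, with end b at bay x = -67, which meets the "angled" condition. Next I'll push end a's face along the axis.

```bash
python3 -c "
from h import *
a=np.array([-225,75.]);f=np.array([.878,-.479])
p=toW(a-24*f); print(p)
go((*p,300,62.4))
q=toW(a+(60-7.5)*f); go((*p,193,62.4),(*q,193,62.4),start=(*p,300,62.4))"
```

```text
[359.60281461 157.7281719 ]
[-181.0, -189.0, -5.0] mm [0.2, -0.1, -88.7]
[-0.0, -0.0, 107.0] mm [0.0, 0.0, 0.0]
[0.0, 77.0, 107.0] mm [0.0, 0.0, 0.0]
```

Request:
apply_moves:
  moves:
    - [[1,-18.1,-18.9,-0.5,0,0,-88.7],[1,-18.1,-18.9,-0.5,0,0,-88.7],[1,-18.1,-18.9,-0.5,0,0,-88.7],[1,-18.1,-18.9,-0.5,0,0,-88.7],[1,-18.1,-18.9,-0.5,0,0,-88.7],[1,-18.1,-18.9,-0.5,0,0,-88.7],[1,-18.1,-18.9,-0.5,0,0,-88.7],[1,-18.1,-18.9,-0.5,0,0,-88.7],[1,-18.1,-18.9,-0.5,0,0,-88.7],[1,-18.1,-18.9,-0.5,0,0,-88.7],[1,-18.1,-18.9,-0.5,0,0,-88.7],[1,-18.1,-18.9,-0.5,0,0,-88.7]]

```text
time_s: 6.28
tool_pos: [358.1, 161.3, 298.6]
tool_rot: [-3.141, -0.0, 1.054]
ft_force: [-0.3, -0.3, -1.0]
gripper_width: 0.6
```

```bash
python3 -c "
from h import *
look('3')
go((359.6,157.7,193,62.4))"
```

```text
bar bay c [-115.9   15.7] size [ 22.2 114.3] ang 61.8 ends [-195.2   58.3] [-36.6 -26.9]
tool bay [-247.4   90.1] [358.2 161.3 298.6] yaw 61.0 F [-0.8  0.6  0.2] 6.3333
[-2.0, 3.0, 106.0] mm [-0.0, -0.0, -1.4]
```

Request:
apply_moves:
  moves:
    - [[1,-0.2,0.1,3.5,0,0,-1.4],[1,-0.2,0.1,7,0,0,-1.4],[1,-0.2,0.1,9.5,0,0,-1.4],[1,-0.2,0.1,10.6,0,0,-1.4],[1,-0.2,0.3,10.6,0,0,-1.4],[1,-0.2,0.3,10.6,0,0,-1.4]]

```text
time_s: 6.83
tool_pos: [359.9, 157.5, 192.4]
tool_rot: [-3.14, 0.001, 1.071]
ft_force: [0.0, -0.3, -0.2]
gripper_width: 0.5
```

Request:
apply_moves:
  moves:
    - [[1,0,0.8,0,0,0,0],[1,0,1.6,0,0,0,0],[1,0,2.2,0,0,0,0],[1,0,2.8,0,0,0,0],[1,0,3.4,0,0,0,0],[1,0,4,0,0,0,0],[1,0,4.6,0,0,0,0],[1,0,5.2,0,0,0,0],[1,0,5.8,0,0,0,0],[1,0,6.4,0,0,0,0],[1,0,7.0,0,0,0,0],[1,0,7.4,0,0,0,0]]

```text
time_s: 7.83
tool_pos: [425.8, 121.5, 192.7]
tool_rot: [3.141, -0.0, 1.073]
ft_force: [-1.6, 1.4, 1.1]
gripper_width: 0.5
```

Request:
apply_moves:
  moves:
    - [[0.65,0,-1.5,0,0,0,0],[0.65,0,-4,-1,0,0,0],[0.65,0,-5,-4,0,0,0],[0.65,0,-7,-7,0,0,0],[0.65,0,-7,-10,0,0,-15],[0.65,0,-7,-10,0,0,-28.6],[0.65,0,-7,-10,0,0,-28.6]]

```text
time_s: 8.42
tool_pos: [364.6, 155.7, 295.5]
tool_rot: [3.136, -0.002, 1.455]
ft_force: [0.2, -0.1, 0.2]
gripper_width: 16.6
```

```bash
python3 -c "
from h import *
look('4');print(sensors.read_state()['gripper_width'])"
```

```text
bar bay c [-85.6  -5. ] size [ 22.6 164. ] ang 60.4 ends [-163.9   39.5] [ -7.4 -49.5]
tool bay [-241.5   84.2] [364.2 155.5 294.3] yaw 83.9 F [-0.   0.4  0.6] 8.4667
16.09503568970792
```

View pics/crop_4.png

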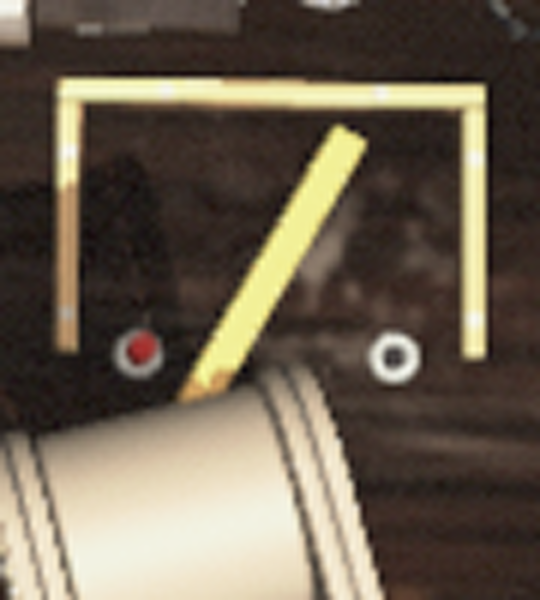

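```bash
python3 -c "
from h import *
P=[(-207,37),(-179,37),(-158,31),(-140,32),(-128,37)]
W=[toW(p) for p in P]
go((*W[0],294,91)); 
go((*W[0],193,91))
print();go(*[(*w,193,91) for w in W],start=(*W[0],193,91))"
```

```text
[-43.0, 40.0, 0.0] mm [0.2, -0.0, -7.1]
[-43.0, 40.0, 101.0] mm [0.2, -0.0, -7.1]

[0.0, 0.0, 0.0] mm [0.0, 0.0, 0.0]
[0.0, 28.0, 0.0] mm [0.0, 0.0, 0.0]
[-6.0, 49.0, 0.0] mm [0.0, 0.0, 0.0]
[-5.0, 67.0, 0.0] mm [0.0, 0.0, 0.0]
[0.0, 79.0, 0.0] mm [0.0, 0.0, 0.0]
```

Request:
apply_moves:
  moves:
    - [[0.79,-2,2,0,0,0,-7],[0.79,-4.3,4,0,0,0,-7],[0.79,-4.3,4,3,0,0,-7],[0.79,-4.3,4,6.5,0,0,-7],[0.79,-4.3,4,9,0,0,-7],[0.79,-4.3,4,10.1,0,0,-7],[0.79,-4.3,4,10.1,0,0,-7],[0.79,-4.3,4,10.1,0,0,-7]]

```text
time_s: 9.13
tool_pos: [397.7, 107.6, 191.1]
tool_rot: [-3.139, 0.0, 1.568]
ft_force: [0.0, -0.2, 0.1]
gripper_width: 9.9
```

Request:
apply_moves:
  moves:
    - [[0.79,0,0.9,0,0,0,0],[0.79,0,1.8,0,0,0,0],[0.79,0,2.5,0,0,0,0],[0.79,0,2.9,0,0,0,0],[0.79,-0.1,3.3,0,0,0,0],[0.79,-0.2,3.7,0,0,0,0],[0.79,-0.3,4.1,0,0,0,0],[0.79,-0.5,4.5,0,0,0,0],[0.79,-0.6,4.9,0,0,0,0],[0.79,-0.6,4.9,0,0,0,0]]

```text
time_s: 9.97
tool_pos: [442.6, 103.8, 190.3]
tool_rot: [-3.125, -0.005, 1.57]
ft_force: [-33.9, 16.6, 28.3]
gripper_width: 10.4
```

```bash
python3 -c "
from h import *
look('5');print(sensors.read_state()['gripper_width'])"
```

```text
bar bay c [-35.6 -32.9] size [22.5 78.8] ang 58.8 ends [-112.5   13.8] [ 41.3 -79.6]
tool bay [-164.1   31.1] [442.6 103.8 190.3] yaw 90.0 F [-33.8  16.5  28. ] 10.0167
9.891466909810346
```

View pics/crop_5.png

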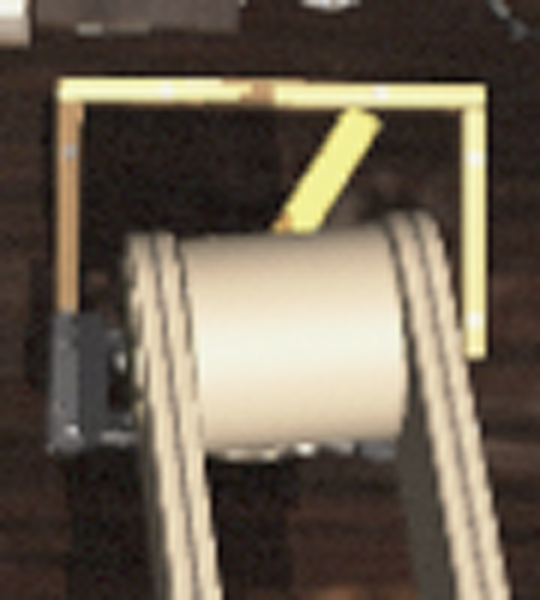

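The right end has reached the back wall and is binding there at 58.8°, at about 38 N. I'll back off and swing end b rightward by pushing on the bar's left face near that end.

Request:
apply_moves:
  moves:
    - [[1,0,-1.5,0,0,0,0],[1,0,-4,-1,0,0,0],[1,0,-6,-4,0,0,0],[1,0,-6,-8,0,0,0],[1,0,-6,-10,0,0,-7],[1,0,-6,-10,0,0,-14],[1,0,-6,-10,0,0,-14]]

```text
time_s: 10.6
tool_pos: [387.8, 101.8, 293.9]
tool_rot: [3.137, 0.001, 1.82]
ft_force: [-0.0, -0.1, -0.7]
gripper_width: 0.3
```

```bash
python3 -c "
from h import *
look('6')
go((*toW([-29,-4]),293,149.8))"
```

```text
bar bay c [-49.2 -26.7] size [ 28.5 118.6] ang 64.9 ends [-130.7   11.5] [ 32.3 -64.8]
tool bay [-219.4   30. ] [387.3 101.7 292.4] yaw 103.9 F [-0.9 -0.2 -0.3] 10.65
[-75.0, 178.0, -0.0] mm [0.1, 0.1, -45.9]
```

Request:
apply_moves:
  moves:
    - [[1,-7.5,17.8,0,0,0,-45.9],[1,-7.5,17.8,0,0,0,-45.9],[1,-7.5,17.8,0,0,0,-45.9],[1,-7.5,17.8,0,0,0,-45.9],[1,-7.5,17.8,0,0,0,-45.9],[1,-7.5,17.8,0,0,0,-45.9],[1,-7.5,17.8,0,0,0,-45.9],[1,-7.5,17.8,0,0,0,-45.9]]

```text
time_s: 11.32
tool_pos: [577.8, 71.6, 289.2]
tool_rot: [-3.139, -0.003, 2.613]
ft_force: [-0.4, 0.4, -0.0]
gripper_width: 0.6
```

```bash
python3 -c "
from h import *
look('7'); print(np.round(sensors.read_state()['joints'],2))
p0=np.array([-29,-4.]); S=(*toW(p0),193,149.8)
go(S)
I=np.array([-114.6,12.7]); T=[]
for th in (0,3,6,9,12,15,18):
    a=np.radians(59-th); ax=np.array([np.sin(a),-np.cos(a)]); n=np.array([np.cos(a),np.sin(a)])
    p=I+82*ax+17.5*n; T.append((*toW(p),193,149.8-th)); print(p.round(1))
go(*T,start=S)"
```

```text
bar bay c [ -67.2 -117.3] size [64.3  3.4] ang -90.2 ends [  22.8 -117.7] [-157.2 -116.8]
tool bay [-29.8  -3.4] [577.5  71.7 289.6] yaw 149.6 F [-0.   0.6  0.5] 11.3667
[ 0.04  0.17  1.66 -0.    1.32 -2.57]
[-1.0, 0.0, 97.0] mm [-0.1, -0.2, -0.2]
[-35.3 -14.5]
[-36.8 -18.6]
[-38.6 -22.7]
[-40.5 -26.6]
[-42.7 -30.4]
[-45.  -34.1]
[-47.6 -37.7]
[-0.0, -12.0, -0.0] mm [0.0, 0.0, 0.0]
[-1.0, -17.0, -0.0] mm [0.0, -0.0, 3.0]
[-1.0, -21.0, -0.0] mm [0.0, -0.0, 6.0]
[-2.0, -25.0, -0.0] mm [0.0, -0.0, 9.0]
[-2.0, -30.0, -0.0] mm [-0.0, -0.0, 12.0]
[-2.0, -34.0, -0.0] mm [0.0, -0.0, 15.0]
[-2.0, -38.0, -0.0] mm [0.0, -0.0, 18.0]
```

Request:
apply_moves:
  moves:
    - [[1,0,0,3.5,0,0,0],[1,0,0,7,0,0,0],[1,0,0,9,0,0,0],[1,0,0,9.7,0,0,0],[1,0,0,9.7,0,0,0]]

```text
time_s: 11.78
tool_pos: [576.1, 72.0, 191.9]
tool_rot: [-3.139, -0.005, 2.613]
ft_force: [-0.7, -0.8, 0.1]
gripper_width: 0.7
```

Request:
apply_moves:
  moves:
    - [[1,0,-0.6,0,0,0,0],[1,0,-1.2,0,0,0,0],[1,0,-1.4,0,0,0,1.5],[1,-0.1,-1.7,0,0,0,3],[1,-0.1,-1.9,0,0,0,4.5],[1,-0.1,-2.1,0,0,0,6],[1,-0.2,-2.3,0,0,0,7.5],[1,-0.2,-2.5,0,0,0,9],[1,-0.2,-2.7,0,0,0,10.5],[1,-0.2,-3.0,0,0,0,12],[1,-0.2,-3.2,0,0,0,13.5],[1,-0.2,-3.3,0,0,0,14]]

```text
time_s: 12.78
tool_pos: [562.8, 42.1, 194.6]
tool_rot: [-3.141, -0.0, 2.369]
ft_force: [2.0, 0.7, 0.5]
gripper_width: 0.7
```

Request:
apply_moves:
  moves:
    - [[1,0,1.2,0,0,0,0],[1,0,1.2,-3,0,0,7],[1,0,1.2,-6,0,0,14],[1,0,1.2,-10,0,0,21],[1,0,5,-10,0,0,28],[1,0,9,-10,0,0,35],[1,0,12,-10,0,0,42],[1,0,14,-10,0,0,42],[1,0,14,-10,0,0,42]]

```text
time_s: 13.53
tool_pos: [661.8, 145.6, 294.3]
tool_rot: [3.141, -0.001, 1.64]
ft_force: [-0.0, 0.4, -0.0]
gripper_width: 0.4
```

```bash
python3 -c "
from h import *
look('8')"
```

```text
bar bay c [-83. -21.] size [ 6.1 47.6] ang 6.0 ends [-92.4  68.5] [ -73.5 -110.5]
tool bay [55.  67.6] [660.9 144.3 293.9] yaw 94.0 F [-0.7  0.3  0.5] 13.5833
```

View pics/crop_8.png

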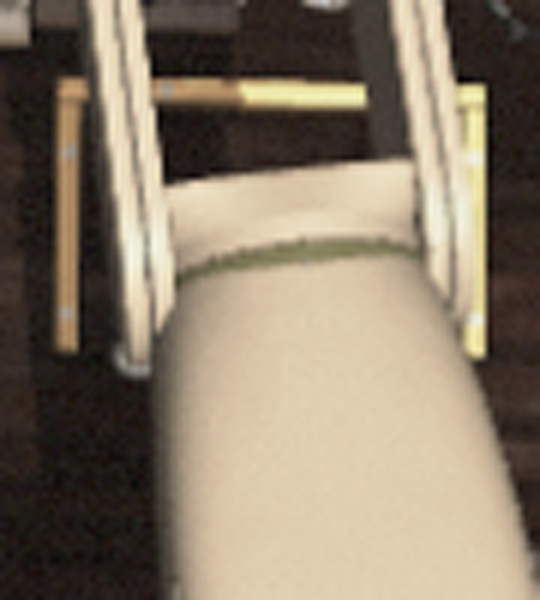

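The arm hides the bar in this view, so I'll move back toward the V-push start before measuring.

```bash
python3 -c "
from h import *
go((*toW([-235,50]),300,91))"
```

```text
[-3.0, -290.0, -6.0] mm [-0.1, 0.0, 3.0]
```

Request:
apply_moves:
  moves:
    - [[0.79,-0.3,-4,-0.6,0,0,3],[0.79,-0.3,-8,-0.6,0,0,3],[0.79,-0.3,-12,-0.6,0,0,3],[0.79,-0.3,-16,-0.6,0,0,3],[0.79,-0.3,-20,-0.6,0,0,3],[0.79,-0.3,-24,-0.6,0,0,3],[0.79,-0.3,-27,-0.6,0,0,3],[0.79,-0.3,-29,-0.6,0,0,3],[0.79,-0.3,-29,-0.6,0,0,3]]

```text
time_s: 14.33
tool_pos: [367.7, 119.5, 299.3]
tool_rot: [-3.139, 0.001, 1.586]
ft_force: [0.4, -0.1, -0.2]
gripper_width: 9.9
```

Run:
```python
from h import *
look('9')
im=vision.read_camera('top')
h=cv2.cvtColor(im,cv2.COLOR_BGR2HSV)
# bright yellow & shaded brass interior of bay, in bay coordinates
m=((h[...,0]>=12)&(h[...,0]<=36)&(h[...,1]>60)&(h[...,2]>120))
v,u=np.nonzero(m); B=toB(p2w(np.c_[u,v],20)); k=(abs(B[:,1])<100)&(B[:,0]<-6)&(B[:,0]>-200); B=B[k]
print(len(B)); r=cv2.minAreaRect(B.astype(np.float32)); print(r, cv2.boxPoints(r).round(0).tolist())
c=B.mean(0); w,V=np.linalg.eigh(np.cov(B.T)); print(c,V[:,1],'ang',np.degrees(np.arctan2(abs(V[0,1]),abs(V[1,1]))),np.sqrt(w*12))
```

```text
bar bay c [-76.8 -29.8] size [ 22.5 142.1] ang 47.3 ends [-142.9   31.2] [-10.7 -90.9]
tool bay [-236.9   48.3] [369.5 119.7 300.1] yaw 90.9 F [ 1.3 -0.6 -0.4] 14.3833
387
((-108.55072784423828, 2.5206832885742188), (175.3690643310547, 196.79803466796875), 1.625281810760498) [[-199.0, 98.0], [-193.0, -98.0], [-18.0, -93.0], [-24.0, 103.0]]
[-96.91728074 -17.32208643] [-0.77257936  0.63491821] ang 50.58608158567336 [ 67.92228296 190.52103037]
```

View pics/crop_9.png

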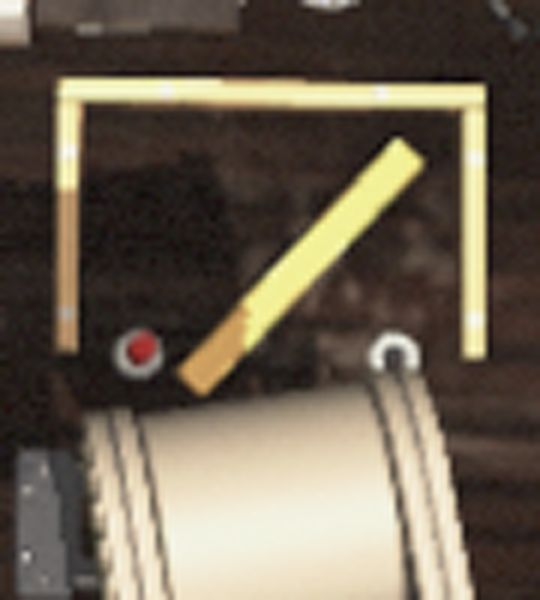

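```bash
python3 -c "
from h import *
P=[(-196,37),(-166,37),(-150,34),(-140,35),(-132,37.5)]
W=[toW(p) for p in P]
go((*W[0],300,91)) 
print();go(*[(*w,193,91) for w in W],start=(*W[0],193,91))"
```

```text
[-11.0, 40.0, 1.0] mm [0.1, 0.0, -0.1]

[0.0, 0.0, 0.0] mm [0.0, 0.0, 0.0]
[0.0, 30.0, 0.0] mm [0.0, 0.0, 0.0]
[-3.0, 46.0, 0.0] mm [0.0, 0.0, 0.0]
[-2.0, 56.0, 0.0] mm [0.0, 0.0, 0.0]
[1.0, 64.0, 0.0] mm [0.0, 0.0, 0.0]
```

Request:
apply_moves:
  moves:
    - [[0.79,-0.6,2,0,0,0,0],[0.79,-1.1,4,0,0,0,0],[0.79,-1.1,4,3.5,0,0,0],[0.79,-1.1,4,7,0,0,0],[0.79,-1.1,4,9.5,0,0,0],[0.79,-1.1,4,10.5,0,0,0],[0.79,-1.1,4,10.5,0,0,0],[0.79,-1.1,4,10.5,0,0,0]]

```text
time_s: 15.1
tool_pos: [412.0, 109.8, 196.0]
tool_rot: [-3.141, 0.0, 1.586]
ft_force: [0.9, -0.0, 0.4]
gripper_width: 9.9
```

Request:
apply_moves:
  moves:
    - [[0.79,0,0.8,0,0,0,0],[0.79,0,1.6,0,0,0,0],[0.79,0,2.4,0,0,0,0],[0.79,0,2.9,0,0,0,0],[0.79,-0.1,3.3,0,0,0,0],[0.79,-0.2,3.7,0,0,0,0],[0.79,-0.3,4.1,0,0,0,0],[0.79,-0.3,4.5,0,0,0,0],[0.79,-0.3,4.8,0,0,0,0]]

```text
time_s: 15.85
tool_pos: [459.9, 107.6, 195.6]
tool_rot: [-3.141, 0.0, 1.586]
ft_force: [-2.2, 0.4, 0.4]
gripper_width: 9.8
```

Request:
apply_moves:
  moves:
    - [[0.79,0,0.4,0,0,0,0],[0.79,0,0.7,0,0,0,0],[0.79,0.1,1.0,0,0,0,0],[0.79,0.2,1.3,0,0,0,0],[0.79,0.3,1.6,0,0,0,0],[0.79,0.3,1.6,0,0,0,0]]

```text
time_s: 16.35
tool_pos: [476.1, 111.1, 195.9]
tool_rot: [3.141, -0.0, 1.586]
ft_force: [-1.3, -0.4, 0.2]
gripper_width: 9.8
```

Request:
apply_moves:
  moves:
    - [[0.79,0,-1.5,0,0,0,0],[0.79,0,-4,0,0,0,0],[0.79,0,-6,-3,0,0,0],[1,0,-9,-7,0,0,0],[1,0,-11,-10,0,0,0],[1,0,-11,-10,0,0,0]]

```text
time_s: 16.85
tool_pos: [365.1, 109.7, 303.0]
tool_rot: [3.13, -0.002, 1.587]
ft_force: [2.2, 0.2, -0.4]
gripper_width: 0.6
```

Run:
```python
from h import *
look('10')
```

```text
bar bay c [-34.4 -49.2] size [ 55.9 169. ] ang 33.6 ends [-84.2  25.7] [  15.4 -124.2]
tool bay [-240.8   38.3] [365.8 109.6 300.9] yaw 90.9 F [0.8 0.4 0.7] 16.9
```

View pics/crop_10.png

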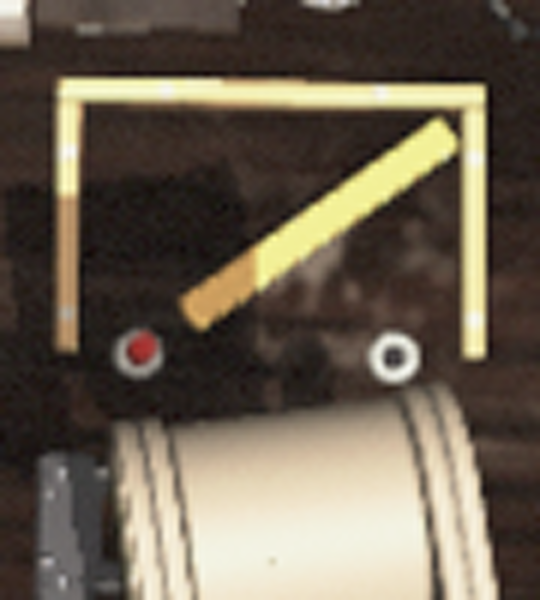

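Run:
```python
from h import *
cp=lambda q:(np.array(q,float)+.5)/6-.5+[248,150]
b=toB(p2w(cp([(181,297),(204,332),(440,118),(460,145)]),20)); print(b.round(1).tolist())
L=b[:2].mean(0);Rr=b[2:].mean(0); ax=(Rr-L)/np.linalg.norm(Rr-L); print(L,Rr,np.linalg.norm(Rr-L)); a0=np.degrees(np.arctan2(ax[0],-ax[1])); print('ang',a0)
c=(L+Rr)/2
# pusher s=65 toward left end; ICR s=37 toward the right end
I=c+37*ax
def pose(th,off):
    a=np.radians(a0-th); x=np.array([np.sin(a),-np.cos(a)]); n=np.array([np.cos(a),np.sin(a)])
    return I-102*x-off*n, 91+a0-th
T=[pose(0,35)]+[pose(th,17.5) for th in range(0,int(a0)+1,5)]
W=[(*toW(p),195,w) for p,w in T]
for p,w in T: print(p.round(1),round(w,1))
go((*W[0][:2],300,W[0][3])); print(); go(*W[1:],start=W[0])
```

```text
[[-108.6, 50.0], [-128.0, 37.1], [-5.6, -95.2], [-20.8, -106.4]]
[-118.32904259   43.57057543] [ -13.18710541 -100.8251562 ] 178.61957973686285
ang 36.06028308040557
[-132.3    3.3] 127.1
[-118.2   13.6] 127.1
[-111.6   19.8] 122.1
[-104.5   25.4] 117.1
[-97.   30.4] 112.1
[-89.   34.6] 107.1
[-80.7  38.2] 102.1
[-72.1  41. ] 97.1
[-63.4  43.1] 92.1
[-35.0, 109.0, 2.0] mm [0.6, 0.1, -36.2]

[0.0, 17.0, 0.0] mm [0.0, 0.0, 0.0]
[1.0, 26.0, 0.0] mm [0.0, -0.0, 5.0]
[2.0, 35.0, 0.0] mm [0.0, -0.0, 10.0]
[1.0, 44.0, 0.0] mm [0.0, -0.0, 15.0]
[-0.0, 53.0, 0.0] mm [0.0, -0.0, 20.0]
[-2.0, 62.0, 0.0] mm [0.0, -0.0, 25.0]
[-5.0, 71.0, 0.0] mm [0.0, -0.0, 30.0]
[-8.0, 79.0, 0.0] mm [0.0, -0.0, 35.0]
```

Request:
apply_moves:
  moves:
    - [[1,-3.5,10.9,0.2,0,0,-36],[1,-3.5,10.9,0.2,0,0,-36],[1,-3.5,10.9,0.2,0,0,-36],[1,-3.5,10.9,2,0,0,-36],[1,-3.5,10.9,4,0,0,-36],[1,-3.5,10.9,7,0,0,-36],[1,-3.5,10.9,9,0,0,-36],[1,-3.5,10.9,10.6,0,0,-36],[1,-3.5,10.9,10.6,0,0,-36],[1,-3.5,10.9,10.6,0,0,-36]]

```text
time_s: 17.73
tool_pos: [474.9, 75.8, 188.0]
tool_rot: [-3.14, -0.001, 2.214]
ft_force: [0.8, 0.2, -0.7]
gripper_width: 0.6
```

Request:
apply_moves:
  moves:
    - [[1,0,0.8,0,0,0,0],[1,0,1.7,0,0,0,0],[1,0.1,2.2,0,0,0,2.5],[1,0.1,2.6,0,0,0,5],[1,0.2,3.1,0,0,0,7.5],[1,0.2,3.5,0,0,0,10],[1,0.1,4.0,0,0,0,12.5],[1,0.1,4.4,0,0,0,15],[1,0,4.9,0,0,0,17.5],[1,0,5.3,0,0,0,20],[1,0,5.3,0,0,0,20]]

```text
time_s: 18.65
tool_pos: [518.5, 108.5, 189.7]
tool_rot: [3.141, -0.0, 1.864]
ft_force: [0.3, 1.0, -0.0]
gripper_width: 0.5
```

Run:
```python
from h import *
look('11')
```

```text
bar bay c [  -9.6 -107.4] size [44.7 23.8] ang -90.2 ends [  80.4 -107.8] [ -99.6 -107. ]
tool bay [-88.5  34.2] [518.1 108.3 189.6] yaw 106.9 F [-0.6 -0.   0.9] 18.7
```

Request:
apply_moves:
  moves:
    - [[1,0,0.4,-0.3,0,0,2.5],[1,0.1,0.9,-0.4,0,0,5],[1,0.1,1.4,-0.4,0,0,7.5],[1,0.2,1.8,-0.4,0,0,10],[1,0.2,2.2,-0.4,0,0,12.5],[1,0.2,2.5,-0.4,0,0,14],[1,0.2,2.9,-0.4,0,0,16],[1,0.2,2.9,-0.4,0,0,16]]

```text
time_s: 19.37
tool_pos: [545.1, 118.3, 193.7]
tool_rot: [3.141, -0.0, 1.586]
ft_force: [0.5, 0.7, -0.4]
gripper_width: 0.6
```

Request:
apply_moves:
  moves:
    - [[1,0,-2,0,0,0,0],[1,0,-4,-3,0,0,0],[1,0,-8,-7,0,0,0],[1,0,-12,-10,0,0,0],[1,0,-15,-10,0,0,0],[1,0,-15,-10,0,0,0]]

```text
time_s: 19.87
tool_pos: [391.4, 115.9, 296.0]
tool_rot: [3.139, -0.001, 1.589]
ft_force: [-0.7, -0.5, -0.7]
gripper_width: 0.5
```

Run:
```python
from h import *
look('12')
```

```text
bar bay c [-36.8 -50.1] size [133. 116.] ang -7.3 ends [-25.2  39.1] [ -48.3 -139.4]
tool bay [-214.4   44.2] [392.  116.  295.6] yaw 91.1 F [ 1.1  0.3 -0. ] 19.9167
```

View pics/crop_12.png

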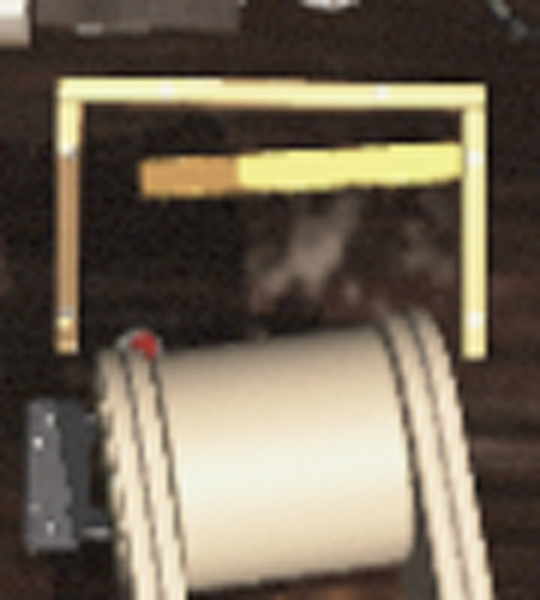

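Run:
```python
from h import *
cp=lambda q:(np.array(q,float)+.5)/6-.5+[248,150]
print(toB(p2w(cp([(139,179),(463,160)]),20)).round(1).tolist())
S=(*toW([-90,-14]),195,91)
go((*S[:2],294,91)); go((*toW([-28,-14]),195,91),start=S)
```

```text
[[-42.8, 74.0], [-29.3, -108.1]]
[-58.0, 124.0, 2.0] mm [0.2, -0.0, 0.1]
[0.0, 62.0, 0.0] mm [0.0, 0.0, 0.0]
```

Request:
apply_moves:
  moves:
    - [[1,-2,4,0,0,0,0],[1,-4,8,0,0,0,0],[1,-5.8,12.4,0,0,0,0],[1,-5.8,12.4,2,0,0,0],[1,-5.8,12.4,6,0,0,0],[1,-5.8,12.4,8.5,0,0,0],[1,-5.8,12.4,9.9,0,0,0],[1,-5.8,12.4,9.9,0,0,0],[1,-5.8,12.4,9.9,0,0,0]]

```text
time_s: 20.67
tool_pos: [519.2, 59.6, 193.5]
tool_rot: [-3.139, 0.0, 1.587]
ft_force: [-0.3, -0.1, 0.1]
gripper_width: 0.9
```

Request:
apply_moves:
  moves:
    - [[1,0,0.8,0,0,0,0],[1,0,1.6,0,0,0,0],[1,0,2.4,0,0,0,0],[1,0,2.9,0,0,0,0],[1,0,3.4,0,0,0,0],[1,0,3.9,0,0,0,0],[1,0,4.4,0,0,0,0],[1,0,4.9,0,0,0,0],[1,0,5.3,0,0,0,0],[1,0,5.7,0,0,0,0],[1,0,5.8,0,0,0,0]]

```text
time_s: 21.58
tool_pos: [578.1, 60.5, 194.7]
tool_rot: [3.141, 0.0, 1.586]
ft_force: [-1.3, 0.1, -0.5]
gripper_width: 0.4
```

Request:
apply_moves:
  moves:
    - [[1,0,-2,0,0,0,0],[1,0,-4,0,0,0,0],[1,3,-4,0,0,0,0],[1,6,-4,0,0,0,0],[1,6.5,-3.2,0,0,0,0],[1,6.5,-2.4,0,0,0,0],[1,6.5,-1.7,0,0,0,0],[1,6.5,-1.1,0,0,0,0],[1,6.5,-0.6,0,0,0,0],[1,6.5,-0.2,0,0,0,0],[1,6.5,0.1,0,0,0,0],[1,6.5,0.2,0,0,0,0]]

```text
time_s: 22.58
tool_pos: [578.3, 124.9, 194.4]
tool_rot: [-3.139, 0.0, 1.585]
ft_force: [-7.9, -1.5, 5.7]
gripper_width: 0.3
```

Request:
apply_moves:
  moves:
    - [[1,0,-2,0,0,0,0],[1,0,-4,0,0,0,0],[1,-4,-4,0,0,0,0],[1,-8,-4,0,0,0,0],[1,-12,-4,0,0,0,0],[1,-12.5,-3,0,0,0,0],[1,-12.5,-2.2,0,0,0,0],[1,-12.5,-1.5,0,0,0,0],[1,-12.5,-0.9,0,0,0,0],[1,-12.5,-0.4,0,0,0,0],[1,-12.5,0,0,0,0,0],[1,-12.5,0,0,0,0,0]]

```text
time_s: 23.58
tool_pos: [580.1, 1.8, 194.3]
tool_rot: [-3.138, -0.0, 1.588]
ft_force: [-4.0, 0.6, 3.8]
gripper_width: 0.8
```

Run:
```python
from h import *
look('13')
```

```text
bar bay c [-7.2 58.3] size [20.4 30.4] ang 0.9 ends [ -8.5 148.2] [ -5.8 -31.7]
tool bay [-28.5 -73.4] [580.1   1.8 194.2] yaw 91.0 F [-3.8  0.7  3.2] 23.6333
```

Both ends gave a contact force against the wall. I'll retract clear and check.

Request:
apply_moves:
  moves:
    - [[1,0,-2,0,0,0,0],[1,0,-5,-2,0,0,0],[1,0,-8,-6,0,0,0],[1,0,-12,-9,0,0,0],[1,-4,-15,-12,0,0,0],[1,-8,-17,-14,0,0,0],[1,-12,-17,-14,0,0,0],[1,-16,-17,-14,0,0,0],[1,-20,-17,-14,0,0,0],[1,-20,-17,-14,0,0,0],[1,-20,-17,-14,0,0,0]]

```text
time_s: 24.55
tool_pos: [413.4, -205.4, 335.7]
tool_rot: [3.14, 0.003, 1.583]
ft_force: [0.8, 0.7, 0.7]
gripper_width: 0.4
```

Run:
```python
from h import *
look('14')
```

```text
bar bay c [ -8.7 -22.8] size [ 24.6 192.9] ang -0.39999998 ends [-8.  67.2] [  -9.3 -112.8]
tool bay [-198.7 -275.6] [ 413.5 -203.5  335.1] yaw 90.7 F [-0.   0.4  0.5] 24.6
```

View pics/crop_14.png

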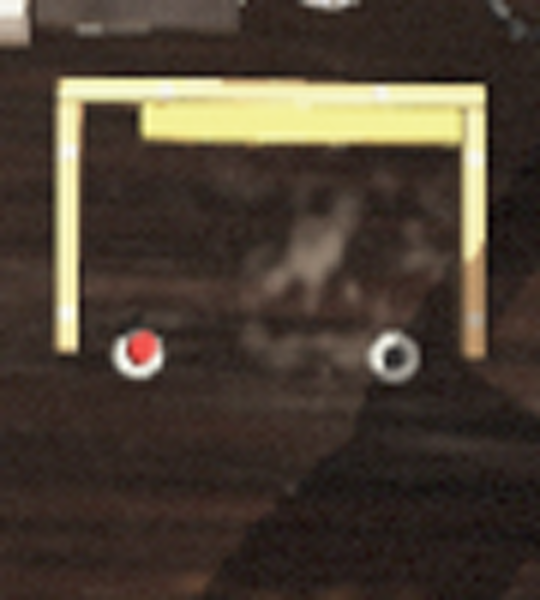

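The bar lies flush along the back wall, at crop (140–463, 102–143), with its right end at the right wall. The tool is clear.

```bash
python3 -c "
from rig import order; print(order.hand_in())"
```

```text
the job is handed in; nothing more can be done
None
```

The bar now lies along the bay's back wall with both ends close up against it, and I have handed the job in at about 25 s of the 72 s allowed.

**How it went:** I swung end b into the mouth to about 61°, with that end at bay x ≈ -67 mm, which meets the "angled" condition. I then pushed end a's face along the bar and worked the left end past the post. Finally I turned the bar flat and pressed its middle and both ends against the back wall.

**Last checks:** By camera, the end centres are about 8–9 mm from the back wall face, where a bar touching it would read 10 mm and the limit is 22 mm. The bar is within 1° of parallel to the wall. The arm is well clear, with almost no force on the wrist.

**What didn't fit or wasn't checked:**
- **First V-notch push:** it bound against the back wall at about 41 N on the wrist sensor, under the 120 N limit. I backed off and swung end b over first.
- **Final y reading:** end b read y ≈ -113 mm. The detected bar was 193 mm long because it merged with the side wall. In the picture the end just touches that wall, so its true y should be about -107 mm, inside the ±110 mm limit.
- **Loose tools:** I did not measure them afterwards. The low pushing stayed in the bay area, and elsewhere the arm only moved raised.

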